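Sign off a tested compass: flag over, test light off

TASK

The brass compass bowl has passed its test, so sign off its bay: with a fingertip flip the status flag at the compass's end of the console right over its hinge, from where it sticks out past the end until it lies flat inwards on the console with its ring face up, and press the rocker switch fully over to put the test light off. Touch the flag only lightly and grip or lift nothing. Leave the other bay's flag lying outwards as it is, and do not shift the compass, the gimbal frame, the magnet or the lubber ring.

Things in the scene. Friction and masses are not known exactly. Their poses are not given: they have to be found in the camera images.
- console: Gray steel test console fixed to the bench, a case 120 mm deep (its x), 300 wide (its y), 60 high. Origin: centre of its underside, on the bench; x points from its front (robot's side) to its back, y to its left, z up; turned up to 0.3 rad. On its flat top: a flag at the left end and one at the right end, the rocker in the middle, a light bar 12 mm high along the rear edge.
- bay_left (a point): Centre of the top of the left bay, a round rubber mat 170 mm across and 4 mm thick on the bench behind the console, 150 mm behind the console's centre and 100 mm to its left. The left flag belongs to the left bay, the right flag to the right bay.
- bay_right (a point): Centre of the top of the right bay, the same mat 100 mm to the right.
- flag_left (a joint): Angle of the left flag about its level hinge, which runs along the console's x: 0 = lying level outwards past the left end (start, bar face up); 1.57 upright; 3.14 = lying level inwards on the console (ring face up). Each flag is an aluminium plate 46 mm wide, 4 thick, its free edge 72 mm from the hinge axis, about 50 g; turns easily, slightly damped, falls to the side it leans to.
- flag_right (a joint): Angle of the right flag: same make and same meaning, mirrored (0 = outwards past the right end, 3.14 = inwards on the console).
- flag_left_hinge (a point): Centre of the left flag's hinge axis, 74 mm above the bench, 14 above the console's top, 22 inside its left end; axes as the console's. Two steel lugs, 6 mm thick, 20 high, stand 31 mm in front of and behind it. At the start the flag overhangs the console's end by 50 mm with only the bench 72 mm below it, so a fingertip leaning inwards can go under its free edge.
- flag_right_hinge (a point): Centre of the right flag's hinge axis, 22 mm inside the right end; surroundings as at the left, mirrored.
- flag_left_edge (a point): Middle of the left flag's free edge, half-way through its thickness; moves with the flag.
- flag_right_edge (a point): Middle of the right flag's free edge; moves with the flag.
- rocker (a joint): Angle of the black rocker switch: 0 = test light on (start: near end down, far end standing up); 0.4 = light off (far end fully down). It stays where it is left. A push of about 2 to 4 N straight down on its far end turns it.
- rocker_far_end (a point): Point on the top of the rocker's far half, 15 mm from the pin: where to press. About 20 mm above the console's top at the start, 15 when fully down. The rocker is 41 mm long (console x), 21 wide, with a V-shaped top, in a bezel 52 by 30 mm and 3 mm high.
- compass: Brass compass bowl, 138 mm across the bezel, 78 mm high, with a white card with black graduations on top and two pivot stubs (156 mm over them); 1.3 kg, loose, standing in one of the two bays. Origin: centre of its underside.
- gimbal_frame: Square teak gimbal frame with a thin brass ring inside, 136 by 150 mm, 56 mm high, loose, standing in the other bay. Origin: centre of its underside.
- magnet: Chromed bar magnet 25 mm in diameter and 200 mm long lying along its x axis in two small teak rests, 34 mm high in all, loose on the bench in front of the console, to the left or right. Origin: centre of its underside.
- lubber_ring: Blue enamel lubber ring lying flat on the bench in front of the console, beside the magnet, 142 mm outside diameter, 8 mm thick, loose. Origin: centre of its underside.
Things that resemble listed ones, but are neither listed nor needed, are in the scene too. There is more than one size of the compass; the job needs the largest.

How it is judged:
By the outcome, as a careful person would: the job done as asked, in the order asked, and still so for the second after the job is handed in, with the robot touching nothing.
It also fails if it takes over 48 s, if anything falls off the work surface, if the arm or the gripper's body presses on something with over 40 N, if the wrist force passes 120 N, or if a joint passes its speed limit or range.

ROBOT

A 6-joint arm with a two-finger parallel gripper is mounted at the origin on the work surface. World frame = base frame: x ahead of the robot, y to its left, z up, the work surface at z = 0. Lengths are in m, angles in rad, forces in N, time in s.
With the tool pointing down it reaches from about 0.275 to 0.875 m from the base axis. Payload 12.5 kg.
Tool frame: the origin (TCP) lies on the centre line of the jaws, within the pads' length; the fingertips stand r.finger_overhang ahead of it and the grasp point (between the pads) lies 3 mm ahead of it (r.finger_overhang is the distance from the TCP to the fingertips, in m); z points along the fingers, y is the line along which they close (so a half turn about z gives the same grasp; the last joint's range is limited). The gripper opens to 85 mm and grips with 20 to 120 N. Pads are 22 mm wide; open, the fingers measure 114 mm over their backs; the gripper's body (76 mm by 85 mm) begins 54 mm behind the grasp point. The pads swing forward as they close: fully open they stand 13 mm farther back than shut.
Start: joints at [1.102, 0.351, 1.652, -0, 1.139, -0.085], TCP at [0.206, 0.51, 0.253] pointing down, gripper open.
Joint ranges: [-2.75, 2.75], [-0.79, 2.1], [0.01, 2.65], [-1.57, 4.71], [0.07, 3.14], [-2.87, 2.87]. Speed limits (rad/s): [2.22, 2.22, 2.79, 3.14, 3.14, 3.14].

INTERFACE

Orientations are given as a unit quaternion [x, y, z, w].
In Python, from cell import r, optics gives the robot as it stands. The module is installed in compiled form; this text tells all that it offers. Calls block until the motion is done:
- r.move_to(position, orientation): joint-space move of the TCP to a pose.
- r.move_linear(position, rot=None, vel=0.15): straight line of the TCP; rot=None keeps the orientation; vel is the mean speed in m/s.
- r.set_joints(angles): joint-space move.
- r.set_gripper(opening, squeeze=None): opening from 0.0 (shut) to 1.0 (fully open); squeeze is the grip in N (None keeps the last); returns when the fingers have stopped.
- r.sleep(seconds).
- r.inverse_kinematics(position, orientation): joint angles nearest the present ones, or None.
- optics.get_image(name): name is "side" or "top" or "wrist"; returns a dict with "pixels" (480x640x3 uint8, red, green, blue), "depth" (480x640 float32, m along the optical axis (not along the pixel's ray), 0 where there is no reading), "fx", "fy", "cx", "cy" (pixels), "camera_from_world" (4x4, takes a point from world to camera coordinates); the wrist camera has in their place "mount" (4x4, takes a point from camera to tool coordinates, whose origin is the TCP and whose axes are the flange's). Camera axes: x right, y down, z forward; pixel columns grow to the right and rows downward; lengths in m; the calibration is good to about 2 mm. A picture is of the moment at which its call begins: read the wrist's pose just before it.
A pose or a line that the arm cannot do raises r.PlanningError and nothing moves.
- r.hand_in(): hands the job in; it is judged then, once.
Readings, each from a call of its own:
- r.current_t(): time.
- r.current_q(): joint angles.
- r.current_qvel(): joint speeds.
- r.current_effort(): joint torques, N m.
- r.current_tool_pos(): TCP position.
- r.current_ee_rot(): TCP orientation.
- r.current_contact_force(): force on the tool from outside, world axes, zero at the start.
- r.current_torque(): the same for the moment, N m.
- r.current_opening(): opening from 0.0 (shut) to 1.0 (fully open).
- r.current_finger_force(): force on a finger pad.
Only numpy, scipy, OpenCV 4.12 (cv2) and the standard library are available. Lean on these libraries where they do the work, as an engineer would, in place of code of your own. Each camera call takes 0.05 s, during which the arm holds its last target. There are 200 camera calls.

## Working session

There is one attempt and no reset: what is moved stays moved. The work goes in short steps, each a Python script; the robot and the scene stay as the last script left them, time stands still between calls to the robot, and variables do not carry over. Pictures are saved under pics/ and viewed, at most 10 in all, crops included, and the job is handed in when it is done.

```bash
mkdir -p pics
python3 - <<'E'
from cell import r, optics
import cv2,numpy as np,pickle
for n in("top","side"):
    im=optics.get_image(n); pickle.dump(im,open(n+".pkl","wb"))
    cv2.imwrite(f"pics/{n}0.png",im["pixels"][:,:,::-1])
    print(n,im["fx"],im["cx"],im["cy"],np.linalg.inv(im["camera_from_world"]).round(3).tolist())
print(r.finger_overhang,r.current_t(),r.current_ee_rot())
E
```

```text
top 610.5981169805247 317.0691482548533 226.2027263665913 [[0.007, -0.98, 0.2, 0.381], [-1.0, -0.006, 0.007, 0.044], [-0.006, -0.2, -0.98, 1.182], [0.0, 0.0, 0.0, 1.0]]
side 510.2642303078641 320.7110629048876 233.15719665766318 [[0.699, -0.482, 0.528, 0.102], [-0.715, -0.458, 0.528, -0.477], [-0.012, -0.747, -0.665, 0.718], [0.0, 0.0, 0.0, 1.0]]
0.022 0.1 [ 1.90723193e-01  9.81643709e-01 -5.17122199e-04 -1.57501870e-04]
```

View pics/top0.png

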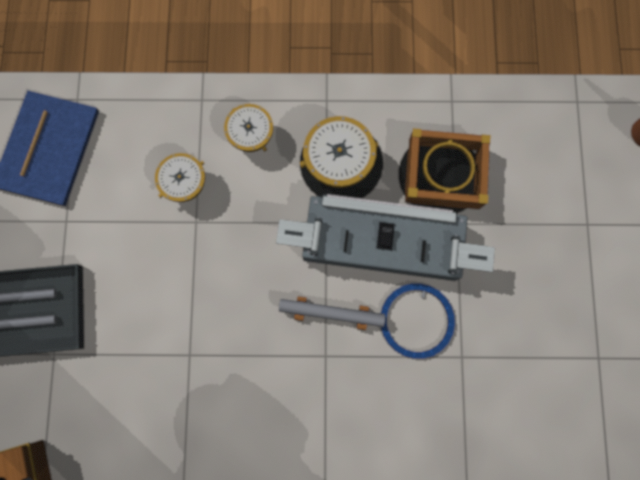

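View pics/side0.png

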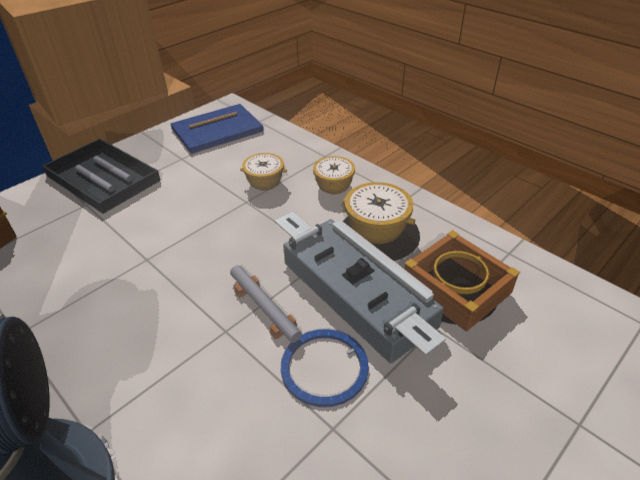

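The top view shows the largest compass at (340,150), in the left bay. The small lookalikes are at (249,127) and (180,177). Flag candidates are left (297,233) and right (473,256), so the left flag is the one to flip. The rocker is at (386,236); the dark posts at (347,240) and (425,250) are not it. The side view agrees with this.

```bash
cat > h.py <<'E'
import numpy as np,cv2
def cast(im,uv,z):
    T=np.linalg.inv(im["camera_from_world"]); uv=np.atleast_2d(uv).astype(float)
    d=np.c_[(uv[:,0]-im["cx"])/im["fx"],(uv[:,1]-im["cy"])/im["fy"],np.ones(len(uv))]@T[:3,:3].T
    return T[:3,3]+d*((z-T[2,3])/d[:,2])[:,None]
def cloud(im):
    v,u=np.mgrid[:480,:640]; d=im["depth"]; T=np.linalg.inv(im["camera_from_world"])
    P=np.stack([(u-im["cx"])/im["fx"]*d,(v-im["cy"])/im["fy"]*d,d],-1)
    return P@T[:3,:3].T+T[:3,3]
E
python3 - <<'E'
import pickle,cv2,numpy as np
from h import *
for n,roi in(("top",(270,185,510,290)),("side",(265,195,460,365))):
    im=pickle.load(open(n+".pkl","rb"));P=cloud(im);px=im["pixels"].astype(int)
    x0,y0,x1,y1=roi;R=np.zeros((480,640),bool);R[y0:y1,x0:x1]=1
    hsv=cv2.cvtColor(im["pixels"],cv2.COLOR_RGB2HSV)
    top=R&(abs(P[...,2]-.06)<.006)&(hsv[...,2]<150)&(hsv[...,1]<110)
    k,l,s,c=cv2.connectedComponentsWithStats(top.astype(np.uint8));i=1+s[1:,4].argmax()
    pts=P[l==i][:,:2];re=cv2.minAreaRect((pts*1000).astype(np.float32));print(n,"console",s[i,4],re,"z",np.median(P[l==i][:,2]))
    fl=R&(hsv[...,2]>140)&(P[...,2]>.062)&(P[...,2]<.1)
    k,l,s,c=cv2.connectedComponentsWithStats(fl.astype(np.uint8))
    for i in range(1,k):
        if s[i,4]>60:
            uv=np.argwhere(l==i)[:,::-1];q=cast(im,uv,.076)
            print(n,"white",s[i].tolist(),c[i].round(),"z",np.median(P[l==i][:,2]).round(4),cv2.minAreaRect((q[:,:2]*1000).astype(np.float32)))
    bl=R&(hsv[...,2]<45)&(P[...,2]>.058)
    k,l,s,c=cv2.connectedComponentsWithStats(bl.astype(np.uint8))
    for i in range(1,k):
        if s[i,4]>40: print(n,"black",s[i].tolist(),c[i].round(1),cast(im,c[i],.075).round(4),np.median(P[l==i],0).round(4))
    if n=="top": cv2.imwrite("pics/crop.png",cv2.resize(im["pixels"][180:290,265:505,::-1],(720,330),interpolation=cv2.INTER_CUBIC))
E
```

```text
top console 7504 ((591.060546875, -76.41781616210938), (299.8509521484375, 120.34281921386719), 82.68962097167969) z 0.058740216877948725
top white [323, 195, 132, 26, 1291] [389. 208.] z 0.0704 ((642.4508666992188, -80.96683502197266), (245.47262573242188, 19.26589584350586), 82.74267578125)
top white [277, 220, 42, 30, 875] [298. 234.] z 0.075 ((592.730224609375, 87.71568298339844), (73.14678192138672, 51.368648529052734), 83.14057159423828)
top white [451, 240, 44, 31, 876] [473. 256.] z 0.0748 ((552.3856201171875, -233.4758758544922), (77.10875701904297, 50.773155212402344), 82.78137969970703)
top black [378, 223, 16, 26, 315] [385.2 236.5] [[ 0.5876 -0.0743  0.075 ]] [ 0.5869 -0.074   0.0729]
side console 6439 ((591.9822998046875, -77.1942138671875), (301.55810546875, 119.94493865966797), 83.00849914550781) z 0.059151530831985655
side white [343, 195, 70, 30, 1558] [379. 208.] z 0.0819 ((742.713134765625, -0.499847412109375), (91.70777893066406, 139.85531616210938), 43.43733215332031)
side white [275, 212, 43, 29, 564] [295. 226.] z 0.075 ((596.36767578125, 84.7829818725586), (73.02615356445312, 55.19302749633789), 83.02523040771484)
side white [332, 221, 101, 78, 1038] [384. 260.] z 0.0709 ((640.4607543945312, -87.06877136230469), (245.64488220214844, 19.70061492919922), 82.87926483154297)
side white [390, 307, 56, 47, 1048] [417. 330.] z 0.0754 ((555.7725830078125, -234.72169494628906), (77.89347076416016, 53.28852462768555), 81.67269134521484)
```

View pics/crop.png

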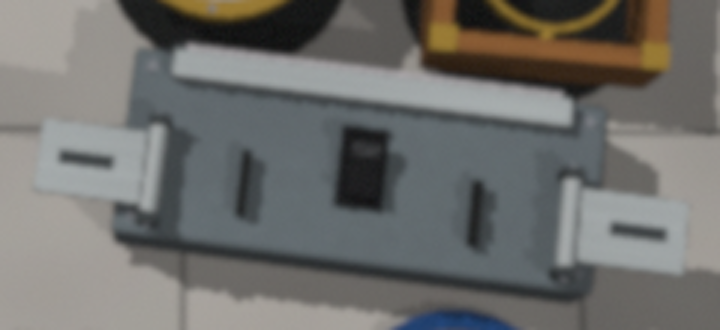

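The crop confirms the choice: the left flag at (90,160) is bar face up, outwards, on the compass's side. The rocker is at crop (362,167). The console rectangle measures 300 x 120 mm as specified, with its centre at (0.5915, -0.0768) and yaw about -0.124. Next I shut the gripper and check reachability.

```bash
cat >> h.py <<'E'
from scipy.spatial.transform import Rotation as Ro
yaw=-0.124; O=np.array([.5915,-.0768,0]); EX=np.array([np.cos(yaw),np.sin(yaw),0]); EY=np.array([-np.sin(yaw),np.cos(yaw),0]); EZ=np.array([0,0,1.])
HX=-.0175
def W(x,y,z): return O+x*EX+y*EY+z*EZ
def ori(a,ydir):  # leaning inwards by a, tool y along ydir
    d=-np.sin(a)*EY-np.cos(a)*EZ
    return d,Ro.from_matrix(np.c_[np.cross(ydir,d),ydir,d]).as_quat()
def tcp(c,a,oh=.022,w=.011):  # corner (dy,dz) from hinge -> TCP
    d=-np.sin(a)*EY-np.cos(a)*EZ; up=-np.cos(a)*EY+np.sin(a)*EZ
    return W(HX,.128+c[0],.074+c[1])-w*up-oh*d
PATH=np.array([(.110,.02),(.1,-.022),(.060,-.022),(.059,0),(.051,.025),(.038,.046),(.020,.060),(.004,.065),(-.012,.065)])
E
python3 - <<'E'
from cell import r
from h import *
r.set_gripper(0.0); print(r.finger_overhang,r.current_tool_pos(),r.current_t())
for a in(.6,.8,.95):
  for n,yd in(("+x",EX),("-x",-EX)):
    d,q=ori(a,yd); s=[r.inverse_kinematics(tcp(c,a),q) for c in PATH]
    print(a,n,[None if k is None else np.round(k,2).tolist() for k in (s[0],s[2],s[-1])],sum(k is None for k in s))
E
```

```text
0.022 [0.20592128 0.50999403 0.25328932] 0.8667
0.6 +x [[0.41, 0.83, 1.34, -0.52, 1.34, 0.75], [0.34, 0.85, 1.43, -0.57, 1.22, 0.76], [0.24, 0.68, 1.51, -0.59, 1.25, 0.64]] 0
0.6 -x [[0.41, 0.83, 1.34, -0.52, 1.34, -2.39], [0.34, 0.85, 1.43, -0.57, 1.22, -2.38], [0.24, 0.68, 1.51, -0.59, 1.25, -2.5]] 0
0.8 +x [[0.45, 0.92, 1.27, -0.65, 1.49, 0.81], [0.39, 0.93, 1.36, -0.69, 1.37, 0.84], [0.3, 0.75, 1.47, -0.73, 1.38, 0.74]] 0
0.8 -x [[0.45, 0.92, 1.27, -0.65, 1.49, -2.33], [0.39, 0.93, 1.36, -0.69, 1.37, -2.3], [0.3, 0.75, 1.47, -0.73, 1.38, -2.4]] 0
0.95 +x [[0.48, 0.98, 1.22, -0.73, 1.6, 0.84], [0.42, 1.0, 1.31, -0.77, 1.49, 0.89], [0.33, 0.81, 1.44, -0.82, 1.48, 0.8]] 0
0.95 -x [[0.48, 0.98, 1.22, -0.73, 1.6, -2.3], [0.42, 1.0, 1.31, -0.77, 1.49, -2.26], [0.33, 0.81, 1.44, -0.82, 1.48, -2.34]] 0
```

Run:
```python
from cell import r, optics
from h import *
a=.8; d,q=ori(a,EX)
r.move_to(tcp((.13,.10),a),q)
r.move_linear(tcp(PATH[0],a)); r.move_linear(tcp(PATH[1],a),vel=.1)
r.move_linear(tcp(PATH[2],a),vel=.05)
print(r.current_t(),r.current_contact_force(),r.current_tool_pos(),tcp(PATH[2],a))
im=optics.get_image("side"); p=im["pixels"][150:350,200:440,::-1]; t=optics.get_image("top")["pixels"][170:310,250:430,::-1]
cv2.imwrite("pics/ins.png",np.hstack([cv2.resize(p,(440,366)),cv2.resize(t,(360,366))]))
```

```text
4.9583 [-0.14016494 -0.29658041 -0.7419623 ] [0.60032471 0.13539775 0.05943923] [0.60028648 0.13518654 0.05943663]
```

View pics/ins.png

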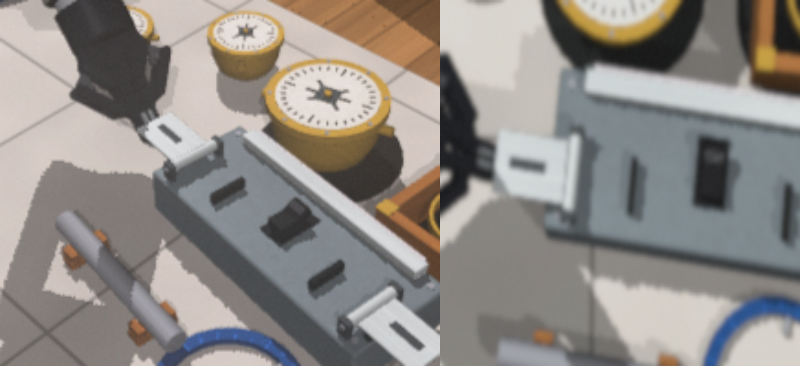

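The fingertip is under the flag's free edge, centred on it (side crop (150,130), top crop (490,155)), and the flag has not moved. I'll sweep the arc slowly.

Run:
```python
from cell import r, optics
from h import *
a=.8
f0=r.current_contact_force()
for c in PATH[3:]:
    r.move_linear(tcp(c,a),vel=.035); df=r.current_contact_force()-f0
    print(r.current_t(),c,df.round(2))
    if np.linalg.norm(df)>6: print("STOP");break
else:
    r.sleep(.5); r.move_linear(tcp(PATH[-1]+(.05,.05),a),vel=.1); r.sleep(.3)
print(r.current_t())
im=optics.get_image("side"); p=im["pixels"][150:350,200:440,::-1]; t=optics.get_image("top")["pixels"][170:310,250:430,::-1]
cv2.imwrite("pics/flip.png",np.hstack([cv2.resize(p,(440,366)),cv2.resize(t,(360,366))]))
```

```text
5.8417 [0.059 0.   ] [ 0.7   0.32 -0.5 ]
6.7417 [0.051 0.025] [ 0.91 -0.62  0.76]
7.6 [0.038 0.046] [0.96 0.53 0.64]
8.4 [0.02 0.06] [ 1.18 -0.4  -0.07]
9.025 [0.004 0.065] [ 0.37  0.65 -0.82]
9.6333 [-0.012  0.065] [ 1.03 -0.02 -0.2 ]
11.2917
```

View pics/flip.png

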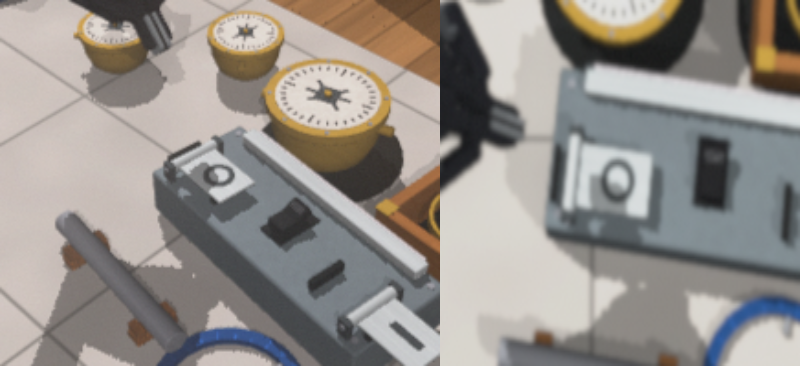

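The flag lies inwards, ring face up (side crop (218,175), top crop (617,180)), and nothing else has moved. Next is the rocker: I'll locate its top from depth.

Run:
```python
import pickle
from h import *
R=np.c_[EX,EY,EZ]
for n in("top","side"):
    im=pickle.load(open(n+".pkl","rb"));P=(cloud(im)-O)@R
    m=(abs(P[...,0])<.035)&(abs(P[...,1])<.025)&(P[...,2]>.0675)&(P[...,2]<.09)
    q=P[m];print(n,m.sum(),np.percentile(q,[2,50,98],axis=0).round(4).tolist())
    for lo in np.arange(-.03,.03,.006):
        s=q[(q[:,0]>=lo)&(q[:,0]<lo+.006)]
        if len(s)>3: print(round(lo+.003,3),len(s),np.median(s,0).round(4),s[:,1].min().round(3),s[:,1].max().round(3))
from cell import r
d,q=ori(0,EX); 
for yd in(EX,-EX,EY,-EY):
    d,q=ori(0,yd); print(r.inverse_kinematics(W(.015,0,.14),q))
```

```text
top 249 [[-0.0203, -0.0099, 0.07], [-0.0016, 0.0004, 0.0751], [0.0165, 0.0106, 0.0823]]
-0.021 19 [-0.0195 -0.001   0.073 ] -0.009 0.01
-0.015 40 [-0.0152  0.0003  0.0738] -0.01 0.011
-0.009 37 [-0.0089  0.0002  0.0732] -0.01 0.011
-0.003 37 [-0.0028  0.0009  0.074 ] -0.009 0.01
0.003 44 [0.0032 0.0008 0.0757] -0.01 0.011
0.009 37 [0.009  0.0004 0.0788] -0.009 0.011
0.015 33 [0.0147 0.001  0.0791] -0.01 0.011
side 258 [[-0.0184, -0.0114, 0.0684], [0.0, -0.0021, 0.0749], [0.0177, 0.01, 0.082]]
-0.021 9 [-0.0187  0.0014  0.0712] -0.011 0.008
-0.015 46 [-0.0159 -0.0007  0.0731] -0.011 0.011
-0.009 34 [-0.0085 -0.0038  0.0732] -0.011 0.01
-0.003 40 [-0.003  -0.0017  0.0736] -0.011 0.011
0.003 41 [ 0.0033 -0.0008  0.0754] -0.012 0.011
0.009 46 [ 0.0088 -0.0034  0.0777] -0.012 0.009
0.015 38 [ 0.0149 -0.0043  0.079 ] -0.012 0.009
0.021 4 [ 0.0189 -0.002   0.0794] -0.01 0.003
[-2.05111919e-01  5.90264924e-01  1.58009974e+00 -4.44089210e-16
  9.71227992e-01 -8.11119191e-02]
None
[-2.05111919e-01  5.90264924e-01  1.58009974e+00 -4.44089210e-16
  9.71227992e-01 -1.65190825e+00]
[-2.05111919e-01  5.90264924e-01  1.58009974e+00 -4.44089210e-16
  9.71227992e-01  1.48968441e+00]
```

Run:
```python
from cell import r, optics
from h import *
p=r.current_tool_pos(); r.move_linear(p+[0,0,.08])
d,q=ori(0,-EY); oh=.022; X=.0155
r.move_to(W(X,0,.15+oh),q); r.move_linear(W(X,0,.086+oh),vel=.08); r.sleep(.2)
f0=r.current_contact_force()
for z in np.arange(.084,.0715,-.001):
    r.move_linear(W(X,0,z+oh),vel=.02); r.sleep(.1); f=(r.current_contact_force()-f0)[2]
    print(round(z,4),f.round(2),(r.current_tool_pos()[2]-oh).round(4))
    if f>12: break
r.move_linear(W(X,0,.15+oh),vel=.1)
r.move_linear(W(-.15,0,.26),vel=.25)
print(r.current_t())
im=optics.get_image("side"); p=im["pixels"][150:350,200:440,::-1]; im=optics.get_image("top"); t=im["pixels"][170:310,250:430,::-1]
cv2.imwrite("pics/rock.png",np.hstack([cv2.resize(p,(440,366)),cv2.resize(t,(360,366))]))
R=np.c_[EX,EY,EZ]
for n in("top","side"):
    im=optics.get_image(n);P=(cloud(im)-O)@R
    for lo in(-.018,-.012,.006,.012):
        m=(abs(P[...,0]-lo-.003)<.003)&(abs(P[...,1])<.008)&(P[...,2]>.06)&(P[...,2]<.1)
        if m.sum(): print(n,lo+.003,m.sum(),np.median(P[m][:,2]).round(4))
```

```text
0.084 0.69 0.084
0.083 -0.16 0.083
0.082 0.94 0.0821
0.081 4.31 0.0813
0.08 5.61 0.0803
0.079 3.58 0.079
0.078 2.32 0.0778
0.077 2.33 0.0768
0.076 1.84 0.0759
0.075 3.7 0.0751
0.074 13.13 0.0749
19.7583
top -0.015 34 0.0793
top -0.009000000000000001 26 0.0789
top 0.009000000000000001 28 0.074
top 0.015 23 0.0742
side -0.015 57 0.0744
side -0.009000000000000001 26 0.0788
side 0.009000000000000001 25 0.0741
side 0.015 21 0.0744
```

View pics/rock.png

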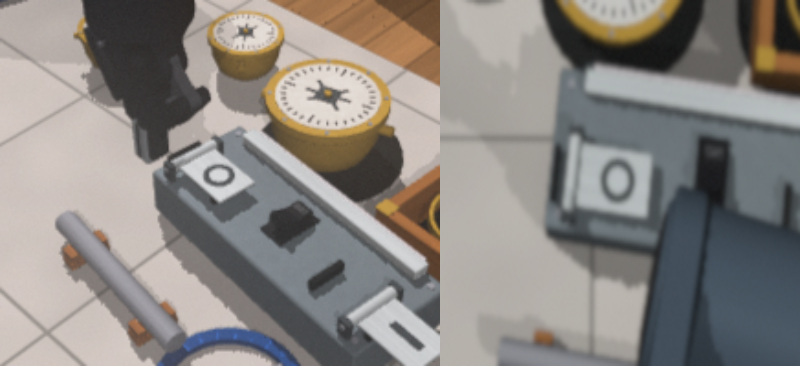

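The rocker's far end is fully down: far half about 14 mm above the console top, near half 19 mm, with a hard stop felt. The flag is flat with its ring up, the other things stand where they were, and the arm is clear.

```bash
python3 -c "
from cell import r
print(r.hand_in(), r.current_t())"
```

```text
the job is handed in; nothing more can be done
the job is handed in; nothing more can be done
```

The left flag, at the compass's end, lies flat inwards with its ring face up, the rocker is pressed fully over to light-off, nothing else was seen to move in the views I checked, and the job was handed in at about 20 s.

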